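Put the two scoops away in their tray and close the keeper

ROBOT

A 6-joint arm with a two-finger parallel gripper is mounted at the origin on a cart in front of the work surface, level with it; the furniture and walls round the work are solid. World frame = base frame: x ahead of the robot, y to its left, z up, the work surface at z = 0. Lengths are in mm, angles in rad, forces in N, time in s.
With the tool pointing down it reaches from about 350 to 775 mm from the base axis. Payload 7.3 kg.
Tool frame: the origin (TCP) lies midway between the tips of the shut fingers; the grasp point (between the pads) lies 19 mm behind it; z points along the fingers, y is the line along which they close (so a half turn about z gives the same grasp; the last joint's range is limited). The gripper opens to 92 mm and grips with 3 to 60 N. Pads are 19 mm wide; open, the fingers measure 130 mm over their backs; the gripper's body (75 mm by 190 mm) begins 47 mm behind the grasp point.
Start: joints at [1.029, 0.342, 1.524, -0, 1.275, -0.146], TCP at [202.399, 484.437, 226.741] pointing down, gripper open.
Joint ranges: [-2.53, 2.53], [-0.77, 2.02], [0.04, 2.7], [-1, 4.14], [0.28, 2.66], [-3.11, 3.11]. Speed limits (rad/s): [2.57, 2.57, 3.14, 3.14, 3.14, 3.14].

INTERFACE

Orientations are given as [roll, pitch, yaw] about the fixed x, y, z axes, in that order (R = Rz(yaw) Ry(pitch) Rx(roll)).
In Python, from plant import * gives the robot as it stands.
- The arm moves only by the tool step_arm, never from a script. Its argument "deltas" is one flat list of numbers, 5 for each row, row after row: the shift along the world's x, y, z in mm, then the turn about the world's z in degrees, then the finger opening in mm, from 0 to 91.8. In form: [tx, ty, tz, turn, gripper, tx, ty, tz, turn, gripper, ...]. A call has exactly 10 rows; each row shifts and turns the commanded pose from where the row before left it; what a row does not reach is not made up. A row lasts 1/8 s, in which the tool goes at most 62.5 mm and 10.7 degrees, less where a joint would pass 70% of its speed; a pose out of reach is approached as far as the arm can. A call is refused whole if a number of a shift passes 62.5 or a number of a turn 10.7, either way. A call with a gripper value outside its range is refused whole. The fingers move at their own pace and stop on an object; the grip force is fixed at half the most. Time passes only in rows, so rows that do not move let the fingers close, or fill a call up. It gives the time, the measured TCP pose, the force, the opening and the grip force at its end, in the units of the state.
- get_obs(): the state, without advancing time (a new reading comes with each control period).
- capture(name): name is "scene" or "top" or "wrist"; returns the picture (400x640x3 uint8, red, green, blue); there is no depth.
- camera_params(name): a dict with "mtx" (3x3 intrinsics, pixels), "k1" (the pictures are not rectified: a ray, as slopes to the right and down, at radius r is drawn at 1 + k1 r^2 times it, then the intrinsics apply), "rvec" (rotation vector, rad) and "tvec" (3), from world to camera coordinates, as OpenCV has them. Camera axes: x right, y down, z forward; pixel columns grow to the right and rows downward; lengths in mm; the calibration is good to about 2 mm. A picture is of the moment at which its call begins: read the wrist's pose just before it. camera_params takes no time and is no camera call; for the wrist camera it gives the pose at the moment of the call.
- close_job(): hands the job in; it is judged then, once.
The state is a dict: "time": time; "joint_positions": joint angles; "dq": joint speeds; "tau": joint torques, N m; "tool_pos": TCP position; "tcp_rot": TCP orientation; "contact_force": force on the tool from outside, world axes, zero at the start; "moment": the same for the moment, N m; "grip_width": finger opening in mm; "finger_force": force on a finger pad.
Only numpy, scipy, OpenCV 4.12 (cv2) and the standard library are available. Lean on these libraries where they do the work, as an engineer would, in place of code of your own. Each camera call takes 0.05 s, during which the arm holds its last target. There are 200 camera calls.

TASK

Put the two scoops away in the grey tray: lay each one flat, right way up, in the compartment of its own size, bowl in the wide pocket and handle in the narrow channel, setting them down rather than dropping them. Then slide the keeper bar over the handles until it stands level with the dark line on the rails, and leave the marker and the pipe coupler in front of the balance where they are.

Things in the scene. Friction and masses are not known exactly. Their poses are not given: they have to be found in the camera images.
- tray: Grey tray, 264 x 180 mm, fixed. Origin on the bench near its middle; x from handle end to bowl end, y across, z up. Floor at z=4 mm. Two T-shaped compartments side by side: bowl pockets at x>-6 mm with walls to z=26 mm, handle channels at x<-6 mm. The handle half is low (shoulders z=11, metal rails at y=+-80 mm z=12, screw heads z=16), so fingers fit beside a handle.
- pocket_large (a point): Point on the tray floor (z=4 mm), axes as the tray's, at tray x=0, y=+32 mm: the large scoop's origin belongs here, its yaw = tray yaw + 90 degrees (handle towards tray -x). Bowl pocket 72 mm wide, x=-6 to +110 mm; handle channel 36 mm wide, x=-6 to -112 mm.
- pocket_small (a point): The same for the small scoop, at tray x=0, y=-39 mm. The small bowl pocket is 58 mm wide and reaches from x=-6 to x=+89 mm; its handle channel is 32 mm wide.
- scoop_large: Large hand scoop, blue plastic, 205 x 62 x 42 mm, 70 g, lying flat. Origin: on the centre line where bowl meets handle, at underside height; y from bowl to handle end, z up. Bowl: y=0 to -88 mm, 52 mm wide, 40 high. Handle: y=0 to +100 mm, 22 mm wide, 12 to 36 mm above the underside; grasp it across from above, at about y=+38 mm.
- scoop_small: Small hand scoop, white plastic, 162 x 48 x 33 mm, 40 g, lying flat. Origin: on the centre line where bowl meets handle, at underside height; y from bowl to handle end, z up. Bowl: y=0 to -69 mm, 40 mm wide, 31 high. Handle: y=0 to +77 mm, 18 mm wide, 9 to 28 mm above the underside; grasp it across from above, at about y=+38 mm.
- large_bowl (a point): Point in the large scoop's bowl, 45 mm from its origin towards the bowl end, 10 mm above the underside.
- small_bowl (a point): Point in the small scoop's bowl, 35 mm from its origin towards the bowl end, 10 mm above the underside.
- keeper (a joint): Slide of the keeper, m: a bare-metal bridge over both rails (bar 18 mm wide, 61 to 68 mm above the bench) that moves along tray +x. 0 = open at the handle end (bar at tray x=-130 mm), 0.070 = level with the dark lines on the rails (tray x=-60 mm), stop at 0.100. About 2 N of friction; stays where it is left.
- keeper_knob (a point): Point 88 mm above the keeper's rails, at the middle of the top of the black knob on the keeper bar (100 mm above the bench). The knob is a block 22 mm (tray x) by 26 mm (tray y) and stands from 70 to 100 mm above the bench; pinch it from above, fingertips above the bar.
- mark (a point): Point on the tray's centre line, at rail height, level with the two dark lines, tray x=-60 mm: the keeper's middle belongs above it.
- coupler: Bystander: cream-coloured pipe coupler, 26 x 50 x 26 mm, lying in front of the balance. Leave it where it is.
- marker: Bystander: marker pen, 15 x 124 x 16 mm, lying in front of the balance. Leave it where it is.

How it is judged (in metres and radians):
On the way:
1. both scoops lie released in their compartments while the keeper is still open (x of scoop_large in the frame of pocket_large between -0.012 and 0.024 m and y of scoop_large in the frame of pocket_large between -0.013 and 0.013 m and z of scoop_large in the frame of pocket_large below 0.004 m and angle between each of scoop_large, scoop_small's own z axis and vertical below 0.07 rad and angle between the y axis of each of scoop_large, scoop_small and the x axis of tray, either way round below 0.2 rad and x of large_bowl in the frame of pocket_large above 0.02 m and contact force between the fingers and scoop_large below 0.05 N and linear speed of each of scoop_large, scoop_small below 0.02 m/s and x of scoop_small in the frame of pocket_small between -0.012 and 0.024 m and y of scoop_small in the frame of pocket_small between -0.013 and 0.013 m and z of scoop_small in the frame of pocket_small below 0.004 m and x of small_bowl in the frame of pocket_small above 0.02 m and contact force between the fingers and scoop_small below 0.05 N and value of joint keeper below 0.03 m), for 0.2 s.
At the end, for the whole second after the job is handed in: Each scoop released, at rest, in its own compartment: underside within 4 mm of the floor, upright within 0.07 rad, aligned within 0.2 rad, bowl in the bowl pocket, origin within 13 mm across and -12 to 24 mm along; keeper joint 0.061 to 0.079; marker and coupler within 20 mm of their starts (x of scoop_large in the frame of pocket_large between -0.012 and 0.024 m and y of scoop_large in the frame of pocket_large between -0.013 and 0.013 m and z of scoop_large in the frame of pocket_large below 0.004 m and angle between each of scoop_large, scoop_small's own z axis and vertical below 0.07 rad and angle between the y axis of each of scoop_large, scoop_small and the x axis of tray, either way round below 0.2 rad and x of large_bowl in the frame of pocket_large above 0.02 m and contact force between the fingers and scoop_large below 0.05 N and linear speed of each of scoop_large, scoop_small below 0.02 m/s and x of scoop_small in the frame of pocket_small between -0.012 and 0.024 m and y of scoop_small in the frame of pocket_small between -0.013 and 0.013 m and z of scoop_small in the frame of pocket_small below 0.004 m and x of small_bowl in the frame of pocket_small above 0.02 m and contact force between the fingers and scoop_small below 0.05 N and value of joint keeper between 0.061 and 0.079 m and distance of each of coupler, marker from where it was at the start of the episode below 0.02 m); the robot touches nothing.
It fails at once if the large scoop is let go more than 5 cm above the bench (height (world z) of scoop_large above 0.05 m and contact force between the fingers and scoop_large below 0.01 N).
It fails at once if the small scoop is let go more than 5 cm above the bench (height (world z) of scoop_small above 0.05 m and contact force between the fingers and scoop_small below 0.01 N).
It fails at once if the coupler is pushed more than 2 cm away (distance of coupler from where it was at the start of the episode above 0.02 m).
It fails at once if the marker is pushed more than 2 cm away (distance of marker from where it was at the start of the episode above 0.02 m).
It also fails if it takes over 72 s, if anything falls off the work surface, if the arm or the gripper's body presses on something with over 40 N, if the wrist force passes 120 N, or if a joint passes its speed limit or range.

## Working session

There is one attempt and no reset: what is moved stays moved. The work goes in short steps, Python scripts to look and compute and a tool call to move; the robot and the scene stay as the last step left them, time stands still between calls to the robot, and variables do not carry over. Pictures are saved under pics/ and viewed, at most 10 in all, crops included, and the job is handed in when it is done.

Besides the shell and the picture viewer there is one more tool, called after "Call:" by a JSON object that holds its "name" and its "arguments". step_arm: Moves the arm, as the interface text tells. Its arguments: {"type":"object","properties":{"deltas":{"type":"array","items":{"type":"number"}}},"required":["deltas"]}

```bash
mkdir -p pics; cat > h.py <<'E'
from plant import *
import numpy as np, cv2
def ray(cp,u,v):
    K=np.array(cp["mtx"]);k=cp["k1"]
    p=cv2.undistortPoints(np.array([[[u,v]]],float),K,np.array([k,0,0,0,0.]))[0,0]
    R=cv2.Rodrigues(np.array(cp["rvec"],float))[0];t=np.array(cp["tvec"],float).ravel()
    return -R.T@t, R.T@np.array([p[0],p[1],1])
def at(cp,u,v,z):
    c,d=ray(cp,u,v);return c+d*(z-c[2])/d[2]
def proj(cp,P):
    return cv2.projectPoints(np.array(P,float).reshape(-1,3),np.array(cp["rvec"],float),np.array(cp["tvec"],float),np.array(cp["mtx"]),np.array([cp["k1"],0,0,0,0.]))[0].reshape(-1,2)
E
python3 - <<'E'
from h import *
print(get_obs())
for n in("scene","top"):
    im=capture(n)[:,:,::-1];cv2.imwrite(f"pics/{n}0.png",cv2.resize(im,(800,500),interpolation=cv2.INTER_CUBIC))
    cv2.imwrite(f"pics/{n}_raw.png",im)
    cp=camera_params(n);c,d=ray(cp,320,200);print(n,c,d,cp["k1"])
E
```

```text
{'time': 0.0, 'joint_positions': array([ 1.02899688e+00,  3.42737864e-01,  1.52503398e+00, -2.50413800e-05,
        1.27541067e+00, -1.46008283e-01]), 'dq': array([ 0.00022083, -0.00149648,  0.00041372,  0.00150412,  0.0008653 ,
       -0.00100221]), 'tau': array([ 2.33612918e-03, -4.31233513e+01, -2.44222963e+01,  7.19628436e-02,
        5.58283541e-02, -1.15244920e-04]), 'tool_pos': array([202.17909188, 484.05311616, 226.03119429]), 'tcp_rot': array([-3.14001623e+00, -2.07618371e-04,  2.74580864e+00]), 'contact_force': array([ 0.38100548,  0.51917285, -0.04638013]), 'moment': array([-0.018672  , -0.04372592, -0.00624847]), 'finger_force': 0.0, 'grip_width': 91.9275434178045}
scene [-160.22659463 -401.17095129  799.45757519] [ 0.61022299  0.39719011 -0.68574673] -0.02203177793956235
top [2.62640069e+02 5.65910344e-01 1.35562330e+03] [ 0.15493924 -0.02343612 -0.98786124] -0.1272946270458265
```

View pics/top0.png

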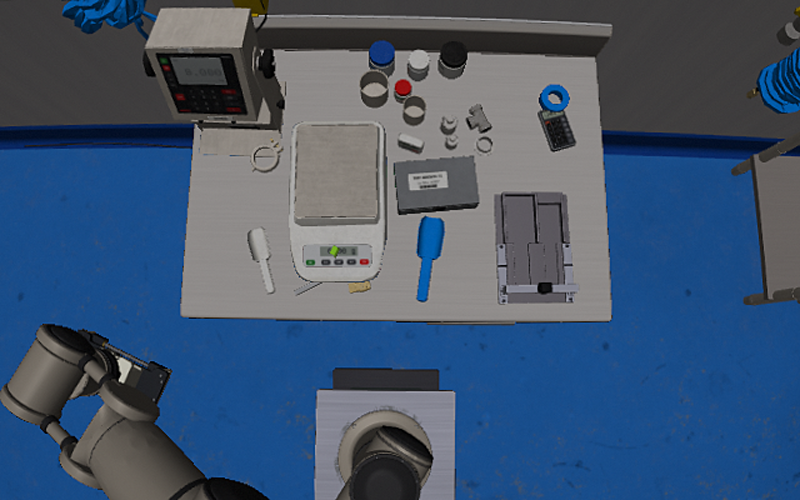

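View pics/scene0.png

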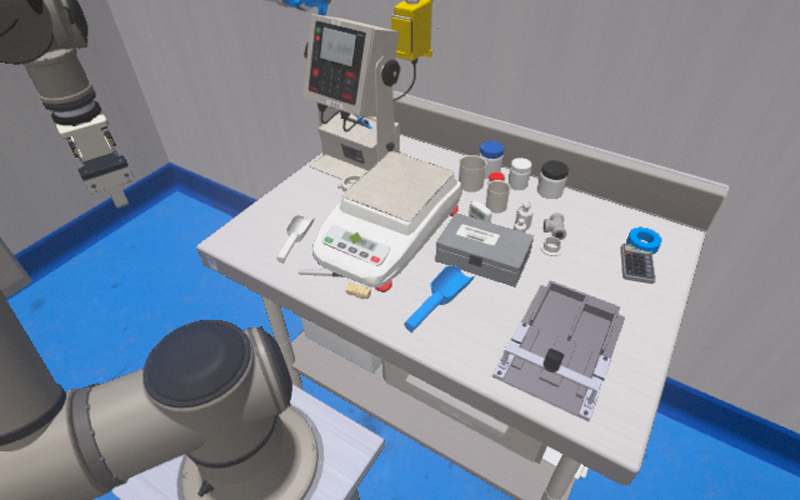

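```bash
python3 - <<'E'
import cv2
im=cv2.imread("pics/top_raw.png")
cv2.imwrite("pics/r.png",cv2.resize(im[145:250,325:465],(800,600),interpolation=cv2.INTER_CUBIC))
cv2.imwrite("pics/l.png",cv2.resize(im[170:245,190:310],None,fx=6.5,fy=6.5,interpolation=cv2.INTER_CUBIC))
E
```

```text
(no output)
```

View pics/r.png

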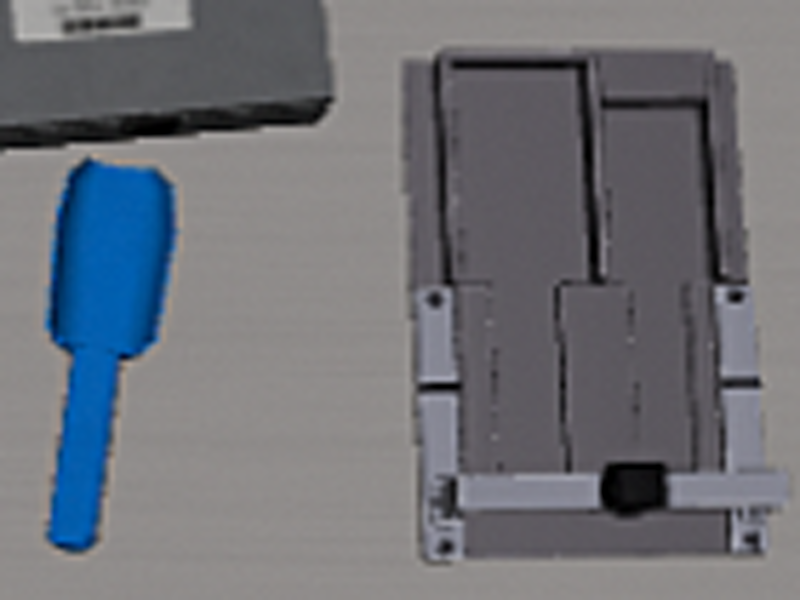

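View pics/l.png

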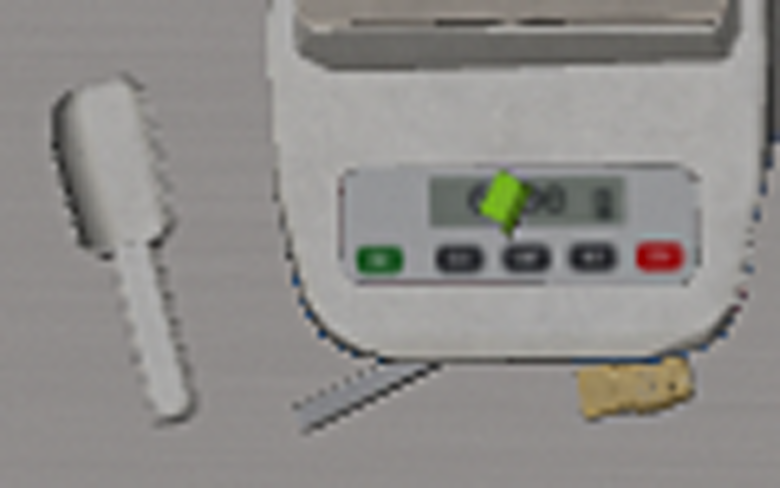

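```bash
python3 - <<'E'
from h import *
cp=camera_params("top")
Rr=lambda u,v,z:at(cp,325+u/5.714-.4,145+v/5.714-.4,z)
L=lambda u,v,z:at(cp,190+u/6.5-.4,170+v/6.5-.4,z)
f=lambda n,p:print(n,np.round(p,1))
ml,mr=Rr(438,386,12),Rr(741,383,12);f("marks",[ml,mr]);print(np.linalg.norm(ml-mr))
s=[Rr(435,299,16),Rr(736,297,16),Rr(446,547,16),Rr(751,541,16)];f("screws",s)
a=s[0]-s[2];b=s[1]-s[3];print("yaw",np.degrees(np.arctan2(a[1]+b[1],a[0]+b[0])), np.degrees(np.arctan2((ml-mr)[0],(ml-mr)[1])))
f("bowlend",[Rr(405,58,26),Rr(735,62,26)])
f("knob",Rr(635,488,100)); f("barends",[Rr(437,495,68),Rr(790,490,68)])
j,e,t=Rr(96,355,36),Rr(74,545,36),Rr(122,168,40);f("L j,e,t",[j,e,t]);print(np.linalg.norm(j-e),np.degrees(np.arctan2(*(e-j)[1::-1])))
h=[Rr(96,360,36),Rr(75,530,36)];d=h[1]-h[0];print(np.degrees(np.arctan2(d[1],d[0])))
j,e,t=L(135,243,28),L(174,415,28),L(110,80,31);f("S j,e,t",[j,e,t]);print(np.linalg.norm(j-e),np.degrees(np.arctan2(*(e-j)[1::-1])))
f("bal left front",[L(300,300,40),L(280,200,40),L(350,350,40)]); f("marker",[L(300,415,8),L(440,365,8)])
E
```

```text
marks [[ 440.  -271.2   12. ]
 [ 443.1 -431.5   12. ]]
160.3111627432958
screws [[ 484.8 -269.8   16. ]
 [ 487.8 -429.4   16. ]
 [ 356.8 -273.    16. ]
 [ 360.5 -432.5   16. ]]
yaw 1.4160977513718267 -1.086207194624812
bowlend [[ 610.4 -254.9   26. ]
 [ 611.7 -431.3   26. ]]
knob [ 379.7 -348.7  100. ]
barends [[ 378.6 -258.3   68. ]
 [ 382.1 -436.6   68. ]]
L j,e,t [[ 450.8  -92.6   36. ]
 [ 355.   -81.7   36. ]
 [ 546.5 -105.5   40. ]]
96.40774953299669 173.53627960216411
173.09998534981986
S j,e,t [[446.2 286.9  28. ]
 [369.7 266.   28. ]
 [519.5 301.3  31. ]]
79.28930743381113 -164.69221526843012
bal left front [[420.2 210.   40. ]
 [464.6 220.6  40. ]
 [398.5 187.1  40. ]]
marker [[372.2 213.1   8. ]
 [395.6 150.9   8. ]]
```

Call:
{"name": "step_arm", "arguments": {"deltas": [25,-26,-5,4.75,56,25,-26,-5,4.75,56,25,-26,-5,4.75,56,25,-26,-5,4.75,56,25,-26,-5,4.75,56,25,-26,-5,4.75,56,26,-26,-5,4.75,56,26,-26,-5,4.75,56,0,0,-10,0,56,0,0,-10,0,56]}}

```text
time: 1.35
tool_pos: [403.8, 276.5, 165.9]
tcp_rot: [3.141, -0.001, -2.875]
contact_force: [-0.7, 1.0, 0.4]
grip_width: 56.3
finger_force: 0.0
```

```bash
python3 - <<'E'
from h import *
from scipy.optimize import least_squares
ct,cs=camera_params("top"),camera_params("scene")
for n,pt,ps in(("green btn",(190+380/6.5-.4,170+260/6.5-.4),(328/1.25,241/1.25)),("red btn",(190+660/6.5-.4,170+257/6.5-.4),(375/1.25,261/1.25))):
    g=lambda P:np.r_[proj(ct,P)[0]-pt,proj(cs,P)[0]-ps]
    r=least_squares(g,[450,150,40]);print(n,r.x.round(1),r.cost)
o=get_obs();print(o["tool_pos"],o["tcp_rot"])
im=capture("wrist")[:,:,::-1].copy();cw=camera_params("wrist")
import pickle;pickle.dump(cw,open("cw1.pkl","wb"))
# model overlay: origin, grasp, end of small scoop handle top
th=np.radians(195.3);d=np.array([np.cos(th),np.sin(th)]);O=np.array([445,286.6])
P=[np.r_[O+s*d,z] for s,z in((0,28),(42,28),(77,28),(-69,31))]
for p in proj(cw,P): cv2.circle(im,tuple(int(x) for x in p),2,(0,0,255),-1)
print(proj(cw,P).round(0))
cv2.imwrite("pics/w1.png",cv2.resize(im,(800,500),interpolation=cv2.INTER_CUBIC))
E
```

```text
green btn [434.4 172.   67.2] 0.03879679715383493
red btn [437.9  51.   64.9] 0.0056103813634777455
[403.84242284 276.54164444 165.90990778] [ 3.14132798e+00 -9.84920819e-04 -2.87542782e+00]
[[318. 234.]
 [318. 187.]
 [318. 146.]
 [318. 305.]]
```

View pics/w1.png

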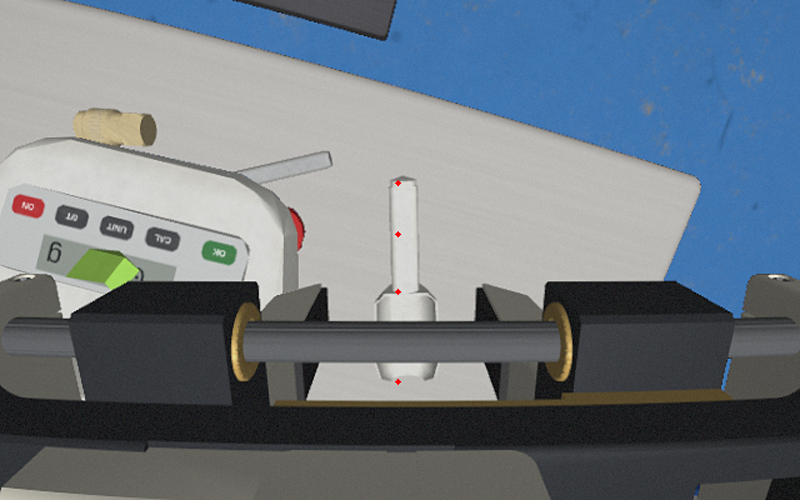

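Call:
{"name": "step_arm", "arguments": {"deltas": [-3.5,0,-30,0,50,-3.5,0,-30,0,50,0,0,-30,0,50,0,0,-25,0,50,0,0,-20,0,50,0,0,-12,0,50,0,0,-6,0,50,0,0,0,0,10,0,0,0,0,0,0,0,0,0,0]}}

```text
time: 2.65
tool_pos: [397.8, 276.6, 14.3]
tcp_rot: [3.141, 0.001, -2.874]
contact_force: [-1.1, -0.5, -0.7]
grip_width: 24.7
finger_force: 0.0
```

Call:
{"name": "step_arm", "arguments": {"deltas": [0,0,0,0,0,0,0,0,0,0,0,0,0,0,0,0,0,2,0,0,0,0,5,0,0,0,0,10,0,0,0,0,15,0,0,0,0,20,0,0,0,0,20,0,0,0,0,20,0,0]}}

```text
time: 3.9
tool_pos: [397.5, 276.5, 107.5]
tcp_rot: [3.141, 0.001, -2.874]
contact_force: [0.7, 0.6, -0.2]
grip_width: 16.9
finger_force: 29.9
```

Call:
{"name": "step_arm", "arguments": {"deltas": [0,0,35,0,0,0,0,45,0,0,4,-25,30,-1.4,0,4,-45,0,-1.4,0,4,-45,0,-1.4,0,4,-45,0,-1.4,0,4,-50,0,-1.4,0,4,-50,0,-1.4,0,4,-50,0,-1.4,0,4,-50,0,-1.4,0]}}

```text
time: 5.15
tool_pos: [429.2, -85.2, 216.9]
tcp_rot: [-3.141, 0.001, -3.071]
contact_force: [0.4, 0.3, -0.9]
grip_width: 16.9
finger_force: 29.9
```

Call:
{"name": "step_arm", "arguments": {"deltas": [4,-50,0,-1.4,0,4,-50,0,-1.4,0,4,-50,0,0,0,4,-50,0,0,0,4,-45,0,0,0,4,-30,0,0,0,3,-20,0,0,0,0,-11,0,0,0,0,0,-40,0,0,0,0,-30,0,0]}}

```text
time: 6.4
tool_pos: [456.0, -389.0, 145.2]
tcp_rot: [3.141, -0.0, -3.118]
contact_force: [0.6, -0.6, -0.8]
grip_width: 17.0
finger_force: 29.9
```

```bash
python3 - <<'E'
from h import *
o=get_obs();print(o["tool_pos"],o["tcp_rot"],o["contact_force"],o["grip_width"])
im=capture("wrist")[:,:,::-1].copy();cw=camera_params("wrist")
T=np.array([501.5,-350.1]);a=np.radians(1.2);R=np.array([[np.cos(a),-np.sin(a)],[np.sin(a),np.cos(a)]])
W=lambda x,y,z:np.r_[T+R@[x,y],z]
P=[W(-60,80,12),W(-60,-80,12),W(-6,-23,11),W(-6,-55,11),W(-112,-23,11),W(-112,-55,11),W(-130,0,100),W(0,-39,4)]
for p in proj(cw,P): cv2.circle(im,tuple(int(x) for x in p),2,(0,0,255),-1)
print(proj(cw,P).round(0)*1.25)
cv2.imwrite("pics/w2.png",cv2.resize(im,(800,500),interpolation=cv2.INTER_CUBIC))
E
```

```text
[ 456.03742516 -388.96676608  145.24175889] [ 3.14116849e+00 -1.42561645e-04 -3.11840741e+00] [ 0.59960741 -0.5894729  -0.76711025] 16.953904928414435
[[573.75 217.5 ]
 [332.5  217.5 ]
 [417.5  293.75]
 [371.25 293.75]
 [420.   136.25]
 [368.75 136.25]
 [482.5   96.25]
 [395.   298.75]]
```

View pics/w2.png

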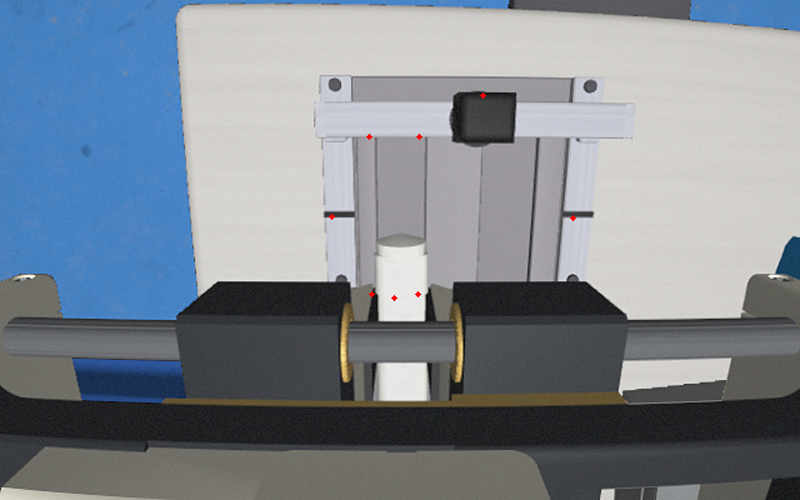

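Call:
{"name": "step_arm", "arguments": {"deltas": [0.5,-1,-20,0,0,0.5,0,-30,0,0,0,0,-25,0,0,0,0,-20,0,0,0,0,-12,0,0,0,0,-7,0,0,0,0,-4,0,0,0,0,-2,0,0,0,0,0,0,0,0,0,0,0,0]}}

```text
time: 7.7
tool_pos: [457.6, -390.7, 26.1]
tcp_rot: [-3.141, 0.0, -3.119]
contact_force: [0.6, 0.3, -0.8]
grip_width: 16.6
finger_force: 29.9
```

Call:
{"name": "step_arm", "arguments": {"deltas": [0,0,-2,0,0,0,0,-2,0,0,0,0,-1,0,0,0,0,-1,0,0,0,0,-1,0,0,0,0,-1,0,0,0,0,0,0,0,0,0,0,0,0,0,0,0,0,0,0,0,0,0,0]}}

```text
time: 8.95
tool_pos: [457.3, -390.6, 17.9]
tcp_rot: [3.142, -0.0, -3.119]
contact_force: [-2.4, 0.1, 3.8]
grip_width: 16.7
finger_force: 29.9
```

Call:
{"name": "step_arm", "arguments": {"deltas": [0,0,0,0,20,0,0,0,0,25,0,0,0,0,32,0,0,0,0,32,0,0,15,0,32,0,0,25,0,32,0,0,35,0,32,0,0,40,0,40,0,0,40,0,50,0,0,30,0,56]}}

```text
time: 10.2
tool_pos: [457.6, -390.8, 206.1]
tcp_rot: [-3.139, 0.002, -3.118]
contact_force: [0.4, -0.8, -0.5]
grip_width: 54.1
finger_force: 0.0
```

```bash
python3 - <<'E'
from h import *
im=capture("top")[:,:,::-1]
s=im[0,0]
a=cv2.resize(im[145:250,325:465],(800,600),interpolation=cv2.INTER_CUBIC)
cv2.imwrite("pics/r2.png",a)
w=capture("wrist")[:,:,::-1];cv2.imwrite("pics/w3.png",w)
E
```

```text
(no output)
```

View pics/w3.png

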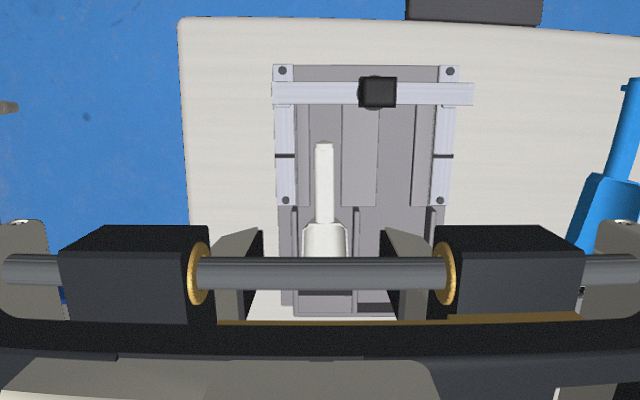

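Call:
{"name": "step_arm", "arguments": {"deltas": [-4,20,0,-1,56,-6,40,0,-1,56,-6,45,0,-1,56,-6,45,0,-1,56,-6,45,0,-1,56,-6,45,0,-1,56,-6,40,0,-1,56,-2,22,-20,-1,56,0,0,-30,0,56,0,0,-30,0,56]}}

```text
time: 11.55
tool_pos: [415.1, -88.0, 121.9]
tcp_rot: [-3.142, 0.0, 3.026]
contact_force: [-0.5, 0.3, 0.3]
grip_width: 55.8
finger_force: 0.0
```

```bash
python3 - <<'E'
from h import *
print(get_obs()["tool_pos"],np.degrees(get_obs()["tcp_rot"]))
im=capture("wrist")[:,:,::-1].copy();cw=camera_params("wrist")
th=np.radians(173.3);d=np.array([np.cos(th),np.sin(th)]);O=np.array([453,-93])
P=[np.r_[O+s*d,z] for s,z in((0,36),(38,36),(100,36),(-88,40))]
for p in proj(cw,P): cv2.circle(im,tuple(int(x) for x in p),2,(0,0,255),-1)
print(proj(cw,P))
cv2.imwrite("pics/w4.png",im)
E
```

```text
[415.11855615 -88.02383561 121.9496323 ] [-1.79996037e+02  2.66363155e-02  1.73377125e+02]
[[318.45873394 256.66494639]
 [318.42155206 206.83975831]
 [318.37193599 117.254564  ]
 [318.53522449 360.91482402]]
```

View pics/w4.png

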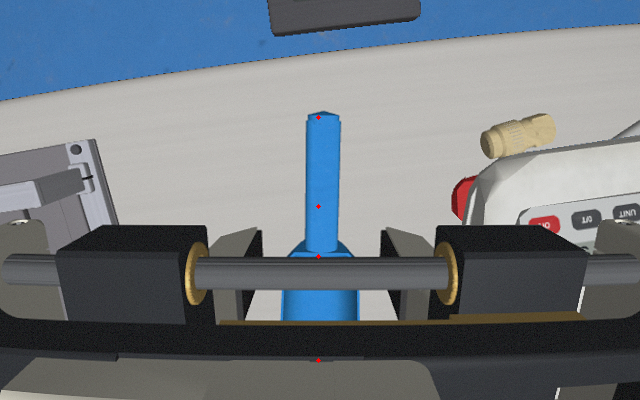

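Call:
{"name": "step_arm", "arguments": {"deltas": [0,0,-25,0,56,0,0,-30,0,50,0,0,-25,0,50,0,0,-14,0,50,0,0,-7,0,50,0,0,0,0,50,0,0,0,0,10,0,0,0,0,0,0,0,0,0,0,0,0,0,0,0]}}

```text
time: 12.85
tool_pos: [415.5, -88.6, 21.9]
tcp_rot: [-3.142, 0.0, 3.025]
contact_force: [-0.2, 0.5, 0.8]
grip_width: 21.4
finger_force: 30.0
```

Call:
{"name": "step_arm", "arguments": {"deltas": [0,0,0,0,0,0,0,0,0,0,0,0,2,0,0,0,0,5,0,0,0,0,10,0,0,0,0,20,0,0,0,0,25,0,0,0,0,25,0,0,0,0,25,0,0,0,0,18,0,0]}}

```text
time: 14.1
tool_pos: [415.6, -88.6, 153.5]
tcp_rot: [-3.141, 0.002, 3.025]
contact_force: [0.1, 0.8, -0.8]
grip_width: 21.7
finger_force: 30.0
```

Call:
{"name": "step_arm", "arguments": {"deltas": [6,-20,0,1,0,8,-35,0,1,0,8,-40,0,1,0,8,-40,0,1,0,8,-40,0,1,0,7,-35,0,1,0,6,-20,0,1,0,0,0,0,0.9,0,0,0,-20,0,0,0,0,-20,0,0]}}

```text
time: 15.35
tool_pos: [466.2, -317.4, 111.8]
tcp_rot: [3.141, 0.0, -3.119]
contact_force: [0.0, -0.5, -1.3]
grip_width: 21.8
finger_force: 30.0
```

```bash
python3 - <<'E'
from h import *
o=get_obs();print(o["tool_pos"],np.degrees(o["tcp_rot"]))
im=capture("wrist")[:,:,::-1].copy()
cv2.imwrite("pics/w5.png",cv2.resize(im,(800,500),interpolation=cv2.INTER_CUBIC))
E
```

```text
[ 466.18073634 -317.38894532  111.8369256 ] [ 1.79985515e+02  7.06232337e-03 -1.78731908e+02]
```

View pics/w5.png

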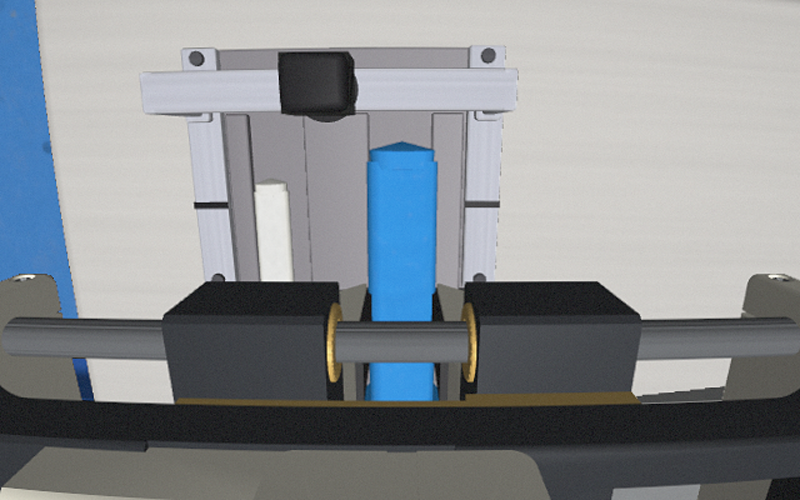

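Call:
{"name": "step_arm", "arguments": {"deltas": [0,-1,-15,0,0,0.5,0,-22,0,0,0,0,-20,0,0,0,0,-13,0,0,0,0,-7,0,0,0,0,-3,0,0,0,0,-2,0,0,0,0,-1,0,0,0,0,0,0,0,0,0,0,0,0]}}

```text
time: 16.65
tool_pos: [467.0, -319.7, 29.0]
tcp_rot: [-3.141, 0.0, -3.12]
contact_force: [0.1, 0.3, -0.5]
grip_width: 21.6
finger_force: 30.0
```

Call:
{"name": "step_arm", "arguments": {"deltas": [0,0.5,-1,0,0,0,0,-1,0,0,0,0,-1,0,0,0,0,-0.5,0,0,0,0,-0.5,0,0,0,0,0,0,0,0,0,0,0,0,0,0,0,0,0,0,0,0,0,0,0,0,0,0,0]}}

```text
time: 17.9
tool_pos: [466.6, -319.1, 25.6]
tcp_rot: [-3.142, -0.0, -3.12]
contact_force: [-4.4, 2.0, 7.9]
grip_width: 21.3
finger_force: 30.0
```

Call:
{"name": "step_arm", "arguments": {"deltas": [0,0,0,0,26,0,0,0,0,32,0,0,0,0,36,0,0,0,0,36,0,0,15,0,36,0,0,25,0,36,0,0,35,0,36,0,0,40,0,45,0,0,40,0,50,0,0,25,0,56]}}

```text
time: 19.15
tool_pos: [467.3, -319.4, 208.2]
tcp_rot: [-3.139, 0.003, -3.12]
contact_force: [-0.0, -0.9, 0.3]
grip_width: 54.4
finger_force: 0.0
```

```bash
python3 - <<'E'
from h import *
o=get_obs();print(o["tool_pos"],np.degrees(o["tcp_rot"]))
im=capture("wrist")[:,:,::-1].copy()
t=capture("top")[:,:,::-1];cv2.imwrite("pics/top2.png",t)
t=cv2.resize(t[140:250,390:470],(436,600),interpolation=cv2.INTER_CUBIC)
w=im[0:340,120:480];w=cv2.resize(w,(364,344))
c=np.zeros((600,800,3),np.uint8);c[:,:436]=t;c[:344,436:]=w
cv2.imwrite("pics/c6.png",c)
E
```

```text
[ 467.33488957 -319.42233634  208.21884941] [-1.79848878e+02  1.65305101e-01 -1.78773568e+02]
```

View pics/c6.png

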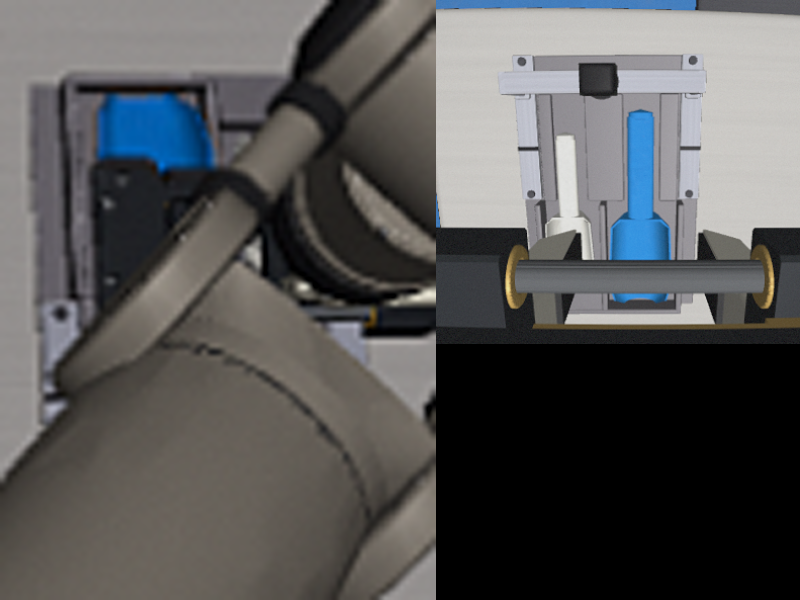

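Call:
{"name": "step_arm", "arguments": {"deltas": [-15,-5,0,0,56,-20,-8,0,0,56,-20,-8,0,0,56,-20,-7,-15,0,56,-12,-3,-25,0,56,0,0,-30,0,56,0,0,-25,0,56,0,0,-20,0,56,0,0,-10,0,56,0,0,0,0,56]}}

```text
time: 20.5
tool_pos: [378.9, -349.9, 79.1]
tcp_rot: [3.14, -0.001, -3.121]
contact_force: [0.7, -1.0, -0.8]
grip_width: 55.9
finger_force: 0.0
```

```bash
python3 - <<'E'
from h import *
o=get_obs();print(o["tool_pos"],o["contact_force"])
w=capture("wrist");cw=camera_params("wrist")
print(proj(cw,[[380,-350,100],[369,-350,100],[391,-350,100],[380,-337,100],[380,-363,100]]).round(0))
g=cv2.cvtColor(w,cv2.COLOR_RGB2GRAY)
for r in range(150,250,10): print(r,g[r,220:420:8])
E
```

```text
[ 378.8809365  -349.88125089   79.07343014] [ 0.69251887 -0.97307229 -0.79607146]
[[320. 268.]
 [320. 244.]
 [319. 292.]
 [350. 269.]
 [289. 268.]]
150 [214 214 214 213 213 213 214 216 213 215 214 214 215 215 214 214 213 212
 215 215 211 213 213 214 213]
160 [214 213 212 212 215 215 214 213 212 214 212 212 213 214 214 215 213 215
 215 214 212 213 211 214 214]
170 [106 110 111 101 107 107 112 110 110 110 114 117 117 118 120 120 120 120
 124 122 119 124 125 122 124]
180 [145 149 150 152 150 151 156 151 151 156 155 155 152 153 156 155 159 157
 157 160 159 160 159 159 161]
190 [149 146 149 152 151 154 152 150 152 154 152 157 154 154 159 156 158 159
 160 160 160 161 159 164 161]
200 [147 146 147 150 149 151 151 153 150 152 155 153 156 156 156 156 157 157
 158 160 163 160 160 161 161]
210 [146 148 149 153 150 151 149 154 155 156 155 152 152 157 154 157 157 157
 154 161 162 161 163 162 161]
220 [147 151 152 147 148 150 153 153 151 156 156 157  96 160 158 159 159 160
 158 160 159 158 166 165 165]
230 [170 170 172 115 117  45 169 170 176 189  50  50  38  45  39 154 183 183
 189 190 168 115 112 199 193]
240 [112 112 112 114  27  27 205 204 206  17  23  27  20  32  33  26 205 204
 205 204 134  31 116 113 111]
```

```bash
python3 - <<'E'
from h import *
w=capture("wrist");cw=camera_params("wrist");print("cam",ray(cw,320,200))
g=cv2.cvtColor(w,cv2.COLOR_RGB2GRAY)
for c in (150,170,270,278,284): print(c,list(zip(range(160,262,3),g[160:262:3,c].tolist())))
print(218,g[214:236,316].tolist())
for k in(372,380): print(k,[(n,proj(cw,[x,-350,z])[0,1].round(0)) for n,x,z in(("bar-top-back",k-9,68),("bar-bot-back",k-9,61),("knob top",k-11,100),("knob bot",k-11,70),("tray end",351.5,11))])
t=cv2.imread("pics/top_raw.png");ct=camera_params("top")
for k in(372,380): print(k,[proj(ct,[x,-300,z])[0].round(1) for x,z in((k-9,68),(k-9,61),(k+9,68))])
print(t[222:242,int(proj(ct,[376,-300,68])[0,0])].mean(1).round())
E
```

```text
cam (array([ 312.7136009 , -351.14038302,  239.31797709]), array([ 0.26017259,  0.00290265, -0.96563513]))
150 [(160, 215), (163, 214), (166, 213), (169, 211), (172, 209), (175, 210), (178, 208), (181, 207), (184, 213), (187, 213), (190, 211), (193, 209), (196, 210), (199, 212), (202, 213), (205, 213), (208, 213), (211, 212), (214, 210), (217, 214), (220, 208), (223, 214), (226, 33), (229, 33), (232, 36), (235, 36), (238, 29), (241, 28), (244, 35), (247, 35), (250, 38), (253, 52), (256, 52), (259, 63)]
170 [(160, 213), (163, 213), (166, 213), (169, 213), (172, 210), (175, 208), (178, 210), (181, 213), (184, 212), (187, 210), (190, 210), (193, 212), (196, 211), (199, 211), (202, 210), (205, 212), (208, 212), (211, 209), (214, 208), (217, 182), (220, 113), (223, 112), (226, 32), (229, 31), (232, 29), (235, 26), (238, 33), (241, 37), (244, 23), (247, 35), (250, 34), (253, 56), (256, 53), (259, 59)]
270 [(160, 214), (163, 212), (166, 215), (169, 109), (172, 152), (175, 151), (178, 154), (181, 150), (184, 152), (187, 153), (190, 151), (193, 150), (196, 150), (199, 152), (202, 152), (205, 
[... 1049 characters left out ...]
[153, 154, 154, 158, 149, 76, 26, 67, 70, 68, 68, 70, 64, 71, 59, 36, 26, 30, 18, 18, 37, 32]
372 [('bar-top-back', np.float64(208.0)), ('bar-bot-back', np.float64(204.0)), ('knob top', np.float64(225.0)), ('knob bot', np.float64(205.0)), ('tray end', np.float64(166.0))]
380 [('bar-top-back', np.float64(223.0)), ('bar-bot-back', np.float64(219.0)), ('knob top', np.float64(243.0)), ('knob bot', np.float64(221.0)), ('tray end', np.float64(166.0))]
372 [array([415.8, 236.9]), array([415.3, 237.1]), array([415.7, 230.5])]
380 [array([415.8, 234. ]), array([415.2, 234.2]), array([415.6, 227.7])]
[ 94.  95.  93.  94.  92.  96. 156. 138. 136. 137. 139. 140.  81.  93.
  95.  96.  95.  94.  93.  94.]
```

Call:
{"name": "step_arm", "arguments": {"deltas": [1,0,-2,0,56,0,0,0,0,20,0,0,0,0,5,0,0,0,0,5,0,0,0,0,5,0,0,0,0,5,0,0,0,0,5,2,0,0,0,5,4,0.1,0,0,5,6,0.1,0,0,5]}}

```text
time: 21.85
tool_pos: [392.8, -351.8, 77.9]
tcp_rot: [-3.138, 0.0, -3.12]
contact_force: [-1.9, -6.6, -2.8]
grip_width: 25.9
finger_force: 30.0
```

Call:
{"name": "step_arm", "arguments": {"deltas": [8,0.2,0,0,5,8,0.2,0,0,5,8,0.2,0,0,5,8,0.2,0,0,5,7,0.1,0,0,5,5,0.1,0,0,5,3,0.1,0,0,5,2,0,0,0,5,0,0,0,0,5,0,0,0,0,5]}}

```text
time: 23.1
tool_pos: [442.1, -350.7, 77.9]
tcp_rot: [-3.138, 0.001, -3.12]
contact_force: [-0.1, -7.2, -4.4]
grip_width: 25.6
finger_force: 30.0
```

Call:
{"name": "step_arm", "arguments": {"deltas": [0,0,0,0,30,0,0,0,0,40,0,0,0,0,52,0,0,0,0,56,0,0,0,0,56,0,0,15,0,56,0,0,30,0,56,0,0,35,0,56,0,0,35,0,56,0,0,15,0,56]}}

```text
time: 24.35
tool_pos: [442.5, -349.4, 210.8]
tcp_rot: [-3.138, 0.003, -3.12]
contact_force: [0.1, 0.6, -0.2]
grip_width: 55.9
finger_force: 0.0
```

Call:
{"name": "step_arm", "arguments": {"deltas": [-8,20,5,0,56,-8,40,5,0,56,-8,50,0,0,56,-8,50,0,0,56,-8,50,0,0,56,0,50,0,0,56,0,40,0,0,56,0,30,0,0,56,0,0,0,0,56,0,0,0,0,56]}}

```text
time: 25.6
tool_pos: [401.9, -19.2, 217.6]
tcp_rot: [-3.141, -0.0, -3.12]
contact_force: [-0.3, -0.2, -0.6]
grip_width: 55.9
finger_force: 0.0
```

```bash
python3 - <<'E'
from h import *
o=get_obs();print(o["tool_pos"],o["contact_force"])
t=capture("top");ct=camera_params("top");cv2.imwrite("pics/topf.png",t[:,:,::-1])
ti=cv2.imread("pics/top_raw.png")[:,:,::-1]
for y in(-300,-375):
  print([(k,proj(ct,[k,y,68])[0].round(1)) for k in(432.5,441.5,450.5)])
  c=int(round(proj(ct,[441,y,68])[0,0]));print(c,t[200:226,c].mean(1).round(),)
g=lambda a:cv2.GaussianBlur(a,(3,3),0).astype(int)
hsv=cv2.cvtColor(t,cv2.COLOR_RGB2HSV)
b=(hsv[...,0]>95)&(hsv[...,0]<120)&(hsv[...,1]>150);b[:145]=0;b[250:]=0;b[:,:390]=0;b[:,465:]=0
ys,xs=np.nonzero(b);print("blue rows",ys.min(),ys.max(),"cols",xs.min(),xs.max())
print("pred: bowl tip, handle end",proj(ct,[[504.8+94,-318,40],[404.8,-320,36]]).round(1))
P=lambda z:proj(ct,[[506.3+69,-387,31],[429.3,-391,28]]).round(1);print("small pred",P(0))
d=np.abs(g(t)-g(ti)).sum(2)[165:245,190:310]
print("change near marker/coupler",[int(np.abs(g(t)-g(ti)).sum(2)[y0:y1,x0:x1].max()) for x0,x1,y0,y1 in((232,262,224,240),(276,300,223,236))])
cv2.imwrite("pics/f.png",cv2.resize(t[145:250,325:465,::-1],(800,600)))
# white cols
r=t[145:250,390:465].astype(int);w=(r.min(2)>165);ys,xs=np.nonzero(w)
for y in range(155,250,5): print(y,(np.nonzero(t[y,390:465].min(1)>150)[0]+390).tolist())
E
```

```text
[401.85959383 -19.21179399 217.63461605] [-0.27552281 -0.20413094 -0.62360932]
[(432.5, array([415.2, 212.3])), (441.5, array([415.2, 209.2])), (450.5, array([415.1, 206. ]))]
415 [ 76.  73.  82.  83.  80.  73.  70. 150. 140. 139. 139. 143. 131.  62.
  66.  80.  68.  66.  62.  63.  60.  59.  54.  74. 100.  97.]
[(432.5, array([441.2, 212.6])), (441.5, array([441.1, 209.4])), (450.5, array([440.9, 206.3]))]
441 [169. 169. 169. 173. 177. 183. 163. 150. 152. 153. 125. 127. 111. 186.
 178. 166. 104.  73.  95.  91.  94.  92.  92.  93.  93.  93.]
blue rows 157 224 cols 408 428
pred: bowl tip, handle end [[417.5 157.8]
 [419.8 223.3]]
small pred [[439.8 166.6]
 [442.7 215.5]]
change near marker/coupler [9, 384]
155 []
160 []
165 [435, 436, 437, 438, 439, 440, 441, 442]
170 [435, 436, 437, 438, 439, 440, 441, 442, 443]
175 [435, 436, 437, 438, 439, 440, 441, 442, 443, 444]
180 [436, 437, 438, 439, 440, 441, 442, 443]
185 [436, 437, 438, 439, 440, 441, 442, 443, 444]
190 [439, 440, 441, 442, 443]
195 [440, 441, 442, 443, 451]
200 [440, 441, 442, 443, 444]
205 [441, 442, 443, 444]
210 []
215 [401, 402, 403, 404, 441, 442, 443, 444]
220 []
225 []
230 []
235 []
240 [453]
245 []
```

```bash
python3 - <<'E'
from h import *
a=cv2.imread("pics/scene_raw.png").astype(int)
b=capture("scene")[:,:,::-1].astype(int)
d=cv2.GaussianBlur(np.abs(a-b).sum(2).astype(np.uint8),(3,3),0)
print("scene coupler",d[224:242,274:300].max(),"marker",d[212:224,236:272].max())
t=cv2.imread("pics/topf.png").astype(int);u=cv2.imread("pics/top_raw.png").astype(int)
m=np.abs(t-u).sum(2)[218:240,272:304]>90
print("\n".join("".join(".#"[v] for v in r) for r in m))
E
```

```text
scene coupler 22 marker 23Traceback (most recent call last):
  File "<stdin>", line 8, in <module>
  File "<stdin>", line 8, in <genexpr>
  File "<stdin>", line 8, in <genexpr>
TypeError: string indices must be integers, not 'numpy.bool'
```

Scene view shows the coupler and marker unchanged (the top-view change there is the arm in front of them). Handing in.

```bash
python3 -c "
from plant import *
print(close_job())"
```

```text
the job is handed in; nothing more can be done
None
```

Job handed in at about 26 s (no score came back): by my measurements both scoops lie released in their own compartments, the keeper stands about 1 mm short of the dark line (tolerance ±9 mm), and the marker and coupler have not moved.

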